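# Shut the draught hood and tare the fine scale by its touchless sensor

## Robot

A 6-joint arm with a two-finger parallel gripper is mounted at the origin on a cart in front of the work surface, level with it; the furniture and walls round the work are solid. World frame = base frame: x ahead of the robot, y to its left, z up, the work surface at z = 0. Lengths are in m, angles in rad, forces in N, time in s.
With the tool pointing down it reaches from about 0.325 to 1 m from the base axis. Payload 5.1 kg.
Tool frame: the origin (TCP) lies on the centre line of the jaws, within the pads' length; the fingertips stand 25 mm ahead of it and the grasp point (between the pads) lies 6 mm ahead of it (manip.tip_reach is the distance from the TCP to the fingertips, in m); z points along the fingers, y is the direction in which the jaws open and shut (so a half turn about z gives the same grasp; the last joint's range is limited). The gripper opens to 85 mm and grips with 20 to 120 N. Pads are 22 mm wide; open, the fingers measure 114 mm over their backs; the gripper's body (76 mm by 85 mm) begins 54 mm behind the grasp point. The pads swing forward as they close: fully open they stand 13 mm farther back than shut.
Start: joints at [-1.352, 0.124, 1.65, -0, 1.367, -0.083], TCP at [0.193, -0.621, 0.256] pointing down, gripper open.
Joint ranges: [-2.61, 2.61], [-1.02, 2.33], [0.03, 2.71], [-1.35, 4.49], [0.32, 2.68], [-2.91, 2.91]. Speed limits (rad/s): [2.57, 2.57, 3.14, 3.14, 3.14, 3.14].

## Interface

Orientations are given as a unit quaternion [x, y, z, w].
In Python, from rig import readout, vision, job, manip gives the robot as it stands.
- The arm moves only by the tool move_arm, never from a script. Its argument "steps" is a list of rows, each a list of 3 entries, a list of its own where there are three numbers: the finger opening in m, from 0 to 0.0854, then the shift along the tool's x, y, z in m, then the turn, a rotation vector about the tool's x, y, z in rad. In form: [[fingers, [tx, ty, tz], [rx, ry, rz]], ...]. A call has 1 to 12 rows; each row is the pose to reach, as a shift and turn from the pose measured when the call began, along the tool's axes at that moment; what a row does not reach only later rows make up. A row lasts 1/12 s, in which the tool goes at most 41.7 mm and 7.16 degrees, less where a joint would pass 70% of its speed; a pose out of reach is approached as far as the arm can. A call with a gripper value outside its range is refused whole. The fingers move at their own pace and stop on an object; "newtons" is the grip in N (left out, the last holds). Time passes only in rows, so rows that repeat a pose let the fingers close. It gives the time, the measured TCP pose, the force and the opening at its end, in the units of the state.
- readout.sense(): the state, without advancing time (a new reading comes with each control period).
- vision.read_camera(name): name is "scene" or "top"; returns a dict with "pixels" (480x640x3 uint8, red, green, blue), "K" (3x3 intrinsics, pixels), "dist_coeffs" ([k1, k2, p1, p2, k3] as OpenCV has them; the pictures are not rectified), "rvec" (rotation vector, rad) and "tvec" (3), from world to camera coordinates, as OpenCV has them. Camera axes: x right, y down, z forward; pixel columns grow to the right and rows downward; lengths in m; the calibration is good to about 2 mm. A picture is of the moment at which its call begins. There is no depth.
- job.close_job(): hands the job in, once; it reports no verdict.
The state is a dict: "clock": time; "q": joint angles; "qvel": joint speeds; "effort": joint torques, N m; "tool_pos": TCP position; "tcp_rot": TCP orientation; "wrist_force": force on the tool from outside, world axes, zero at the start; "ft_torque": the same for the moment, N m; "grip_width": finger opening in m.
Only numpy, scipy, OpenCV 4.12 (cv2) and the standard library are available. Lean on these libraries where they do the work, as an engineer would, in place of code of your own. Each camera call takes 0.05 s, during which the arm holds its last target.

## Task

The cup on the fine scale has to be tared before spice is weighed into it: gently push the clear draught hood fully shut with the fingertips, so that the air over the pan is still. Then point straight down at the green-ringed tare sensor, fingertips about 3 cm above it, stay there for two full seconds without touching the control panel, and at last take the hand well away, more than 20 cm from the sensor. Keep the fingertips away from the amber-ringed lamp sensor, do not touch the cup, and leave the pepper mill, tumbler, creamer and spoon where they stand.

Things in the scene. Friction and masses are not known exactly. Their poses are not given: they have to be found in the camera images.
- scale: white fine scale, fixed on the counter, 145 mm deep (x) by 235 wide (y), housing top 30 mm high; origin on the counter under its centre, x away from the robot at yaw 0, y left, z up. At its left, under the hood, the round steel pan with the cup (centre at own y +46 mm, top 34 mm high); at its right the black control panel.
- hood (a joint): opening angle of the draught hood in rad: 0 = shut, 1.7 = limit, starts at 1.1 to 1.4. The hood is a clear bottomless box with a grey frame, 118 mm along the scale's x, 124 along its y, 66 high, walls 3 mm. Hinged along its lower left edge, it opens up and to the left; shut, its flat top is 97 mm above the counter. The stiff hinge holds any angle; 1 to 3 N at the outer edge moves it.
- hood_hinge (a point): middle of the hood's hinge line, 108 mm to the left (own +y) of the scale's origin and 30.5 mm above the counter; fixed, its frame turns with the hood
- hood_edge (a point): on the hood: middle of the outer edge of its flat top (right-hand top edge when shut, the highest part when open), 124 mm across from the hinge line and 66 mm above it when shut. Push the top face near this edge from outside: from the left, then from above. Its robot-side end leaves the wrist most room: shelf fronts are at x = 0.61, the post at y = -0.03 at x = 0.565.
- control_panel: flat black control panel on the right part of the scale, 135 mm (x) by 86 mm (y), its surface 32 mm above the counter, with a blank display in the middle; origin at the centre of its underside. It must not be touched.
- tare_sensor (a point): centre of the touchless tare sensor: black window with a GREEN ring, 27 mm across, flat on the panel near its front (robot) end, 46 mm in front of the panel's centre and 53 mm to the right of the shut hood's side wall. It answers to fingertips held 10 to 50 mm above it and within 20 mm of its centre sideways.
- lamp_sensor (a point): centre of the other touchless sensor: AMBER ring, 27 mm across, 92 mm behind the tare sensor on the same panel. Fingertips within about 50 mm above it and 25 mm sideways would switch it: keep out.
- cup: small white espresso cup with a teal band, 63 by 88 (with handle) by 51 mm high, 0.11 kg, loose on the scale's pan, handle towards the robot; origin at the centre of its underside
- pepper_mill: dark wooden pepper mill, 58 mm across, 170 mm high, loose; origin under its centre
- tumbler: teal glass tumbler, 68 mm across, 84 mm high, loose; origin under its centre
- creamer: clear glass creamer with a silver handle, 80 by 120 by 113 mm high, loose; origin under its centre
- spoon: teaspoon lying on the counter, 138 by 28 by 12 mm, loose; origin under its centre
Not all that is in view belongs to the job. Leave any red look-alike of the cup alone.

How it is judged:
On the way, in this order (a step that is already met when the one before it is completed fails the run):
1. the draught hood is fully shut (value of joint hood below 0.04 rad), for 0.2 s.
2. the fingertips point at the tare sensor from close above, touching nothing of the scale, and stay for 1.5 s with the hood shut (horizontal distance between the grasp point and tare_sensor below 0.022 m and z of the grasp point in the frame of tare_sensor between 0.026 and 0.072 m and contact force between the arm and scale below 0.2 N and value of joint hood below 0.04 rad), for 1.5 s.
At the end, for the whole second after the job is handed in: The hood is shut (under 0.04 rad), the hand is more than 15 cm from the tare sensor, the cup stands upright on the pan within 10 mm of where it was, and the mill, tumbler, creamer and spoon stand within 15 mm of where they were (value of joint hood below 0.04 rad and distance between the grasp point and tare_sensor above 0.15 m and z of cup in the frame of scale between 0.03 and 0.039 m and distance of cup from where it was at the start of the episode below 0.01 m and angle between each of cup, pepper_mill, tumbler, creamer's own z axis and vertical below 0.1 rad and linear speed of cup below 0.02 m/s and distance of each of pepper_mill, tumbler, creamer, spoon from where it was at the start of the episode below 0.015 m); the robot touches nothing.
It fails at once if the control panel is touched (contact force between the arm and control_panel above 0.3 N).
It fails at once if the fingertips come close above the lamp sensor (horizontal distance between the grasp point and lamp_sensor below 0.025 m and z of the grasp point in the frame of lamp_sensor below 0.065 m).
It fails at once if the cup is touched by the robot, shifted, lifted or tipped (contact force between the arm and cup above 0.3 N or distance of cup from where it was at the start of the episode above 0.012 m or angle between cup's own z axis and vertical above 0.25 rad).
It fails at once if the hood is pushed hard, slammed shut or lifted further open (contact force between the arm and hood above 30 N or velocity of joint hood below -3 rad/s or value of joint hood above 1.55 rad).
It fails at once if a bystander is lifted, shifted or knocked over (distance of any of pepper_mill, tumbler, creamer, spoon from where it was at the start of the episode above 0.03 m).
It also fails if it takes over 51 s, if anything falls off the work surface, if the arm or the gripper's body presses on something with over 40 N, if the wrist force passes 120 N, or if a joint passes its speed limit or range.

## Working session

There is one attempt and no reset: what is moved stays moved. The work goes in short steps, Python scripts to look and compute and a tool call to move; the robot and the scene stay as the last step left them, time stands still between calls to the robot, and variables do not carry over. Pictures are saved under pics/ and viewed, and the job is handed in when it is done.

Besides the shell and the picture viewer there is one more tool, called after ">>>" by a JSON object that holds its "api" and its "payload", one argument or row to a line. move_arm: Moves the arm, as the interface text tells. Its arguments: {"type":"object","properties":{"steps":{"type":"array"},"newtons":{"type":"number"}},"required":["steps"]}

```bash
ls; mkdir -p pics
python3 - <<'E'
from rig import readout, vision, job, manip
import cv2,numpy as np
print(readout.sense(), manip.tip_reach)
for n in("scene","top"):
    c=vision.read_camera(n); cv2.imwrite(f"pics/{n}0.png",c["pixels"][:,:,::-1])
    R=cv2.Rodrigues(np.array(c["rvec"]))[0]; print(n,c["K"],c["dist_coeffs"],-R.T@np.array(c["tvec"]).ravel(),R)
E
```

```text
pics
{'clock': 0.0, 'q': array([-1.35161092e+00,  1.24518982e-01,  1.65167268e+00, -3.05686968e-06,
        1.36751077e+00, -8.25825878e-02]), 'qvel': array([-0.00140505, -0.00037372, -0.00025173,  0.00190732, -0.00050993,
       -0.00030323]), 'effort': array([ 1.24274266e-03, -4.23614538e+01, -3.65450013e+01,  7.61788328e-05,
        6.91919253e-03, -4.20293219e-06]), 'tool_pos': array([ 0.1930457 , -0.62008445,  0.25504477]), 'tcp_rot': array([ 9.88637992e-01,  1.50312370e-01, -7.34876112e-05, -1.05232819e-03]), 'wrist_force': array([-0.81416462, -0.30041516, -0.75374505]), 'ft_torque': array([0.01116169, 0.02721369, 0.05678467]), 'grip_width': 0.08523181883312309} 0.025
scene [[444.19737984   0.         316.66842198]
 [  0.         444.19737984 239.56196671]
 [  0.           0.           1.        ]] [-0.09427066  0.          0.          0.          0.        ] [-0.02148305  0.58048979  0.88408486] [[-0.73207509 -0.68121316 -0.0038346 ]
 [-0.48849209  0.52887146 -0.69402483]
 [ 0.47480685 -0.50620512 -0.71994085]]
top [[552.12945877   0.         314.93853366]
 [  0.         552.12945877 245.97890613]
 [  0.           0.           1.        ]] [0.02490674 0.         0.         0.         0.        ] [0.40775125 0.01502034 1.54739293] [[ 0.00183927 -0.99993821  0.01096341]
 [-0.99756788 -0.00259859 -0.06965319]
 [ 0.06967738 -0.01080863 -0.99751102]]
```

View pics/scene0.png

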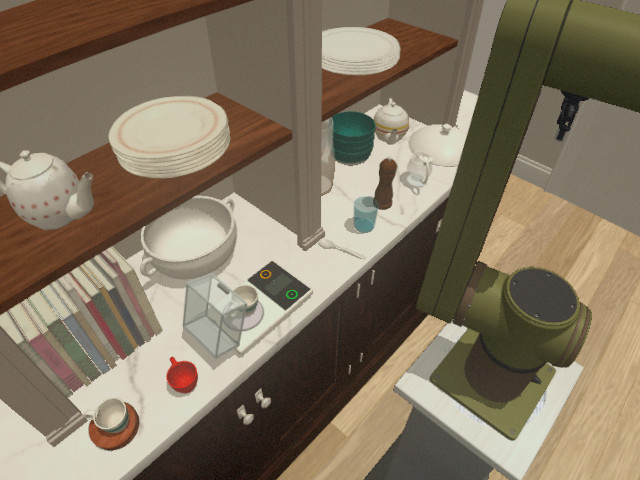

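View pics/top0.png

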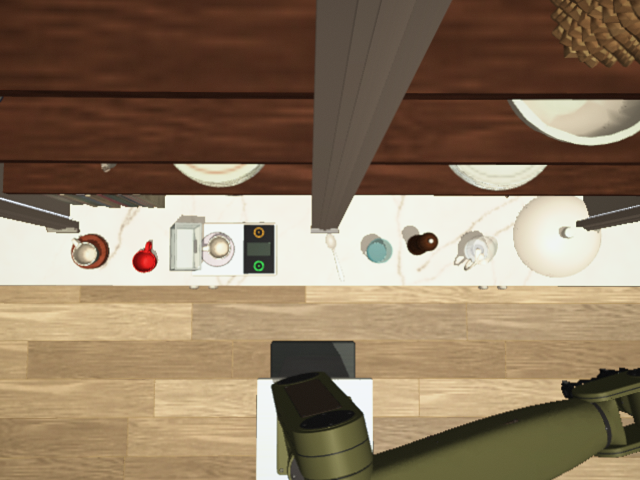

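The scene view shows the open clear hood at about (213,315), the panel at (280,287), the tare ring at (291,294) and the lamp ring at (265,273). In the top view, tare is at (259,266), lamp at (259,232) and the hood at (185,245). There are two cups: the white one at (245,297) on the pan, which is the one meant, and a red look-alike at (182,376). I'll measure these next.

```bash
cat > h.py <<'E'
import cv2,numpy as np
from rig import vision,readout
def cam(n):
    c=vision.read_camera(n); c["R"]=cv2.Rodrigues(np.array(c["rvec"]))[0]; c["t"]=np.array(c["tvec"]).ravel(); c["C"]=-c["R"].T@c["t"]; c["d"]=np.array(c["dist_coeffs"],float);c["K"]=np.array(c["K"]); return c
def ray(c,p):
    u=cv2.undistortPoints(np.array([[p]],float),c["K"],c["d"])[0,0]; return c["R"].T@np.array([u[0],u[1],1])
def plane(c,p,z):
    r=ray(c,p); return c["C"]+r*(z-c["C"][2])/r[2]
def proj(c,P):
    return cv2.projectPoints(np.array(P,float).reshape(-1,1,3),np.array(c["rvec"],float),np.array(c["tvec"],float),c["K"],c["d"])[0][:,0]
E
python3 - <<'E'
from h import *
for n,box in(("scene",(170,250,320,370)),("top",(155,205,285,285))):
    c=cam(n); im=c["pixels"]; hsv=cv2.cvtColor(im,cv2.COLOR_RGB2HSV)
    x0,y0,x1,y1=box
    for nm,lo,hi in(("green",(45,120,70),(85,255,255)),("amber",(10,140,90),(25,255,255))):
        m=cv2.inRange(hsv,lo,hi); k=np.zeros_like(m);k[y0:y1,x0:x1]=1;m*=k
        ys,xs=np.nonzero(m); 
        p=((xs.min()+xs.max())/2,(ys.min()+ys.max())/2); print(n,nm,len(xs),xs.min(),xs.max(),ys.min(),ys.max(),(xs.mean(),ys.mean()),plane(c,(xs.mean(),ys.mean()),.033))
    cr=im[y0:y1,x0:x1][:,:,::-1]; s=5
    cv2.imwrite(f"pics/{n}_crop.png",cv2.resize(cr,None,fx=s,fy=s,interpolation=cv2.INTER_CUBIC))
E
```

```text
scene green 49 286 297 290 298 (np.float64(291.42857142857144), np.float64(293.9795918367347)) [0.4612453  0.15486113 0.033     ]
scene amber 49 260 271 270 278 (np.float64(265.16326530612247), np.float64(274.0816326530612)) [0.55265171 0.1559031  0.033     ]
top green 75 253 263 260 270 (np.float64(258.2133333333333), np.float64(265.25333333333333)) [0.46020578 0.15389812 0.033     ]
top amber 71 253 263 227 237 (np.float64(258.28169014084506), np.float64(232.0281690140845)) [0.55159448 0.15453389 0.033     ]
```

View pics/scene_crop.png

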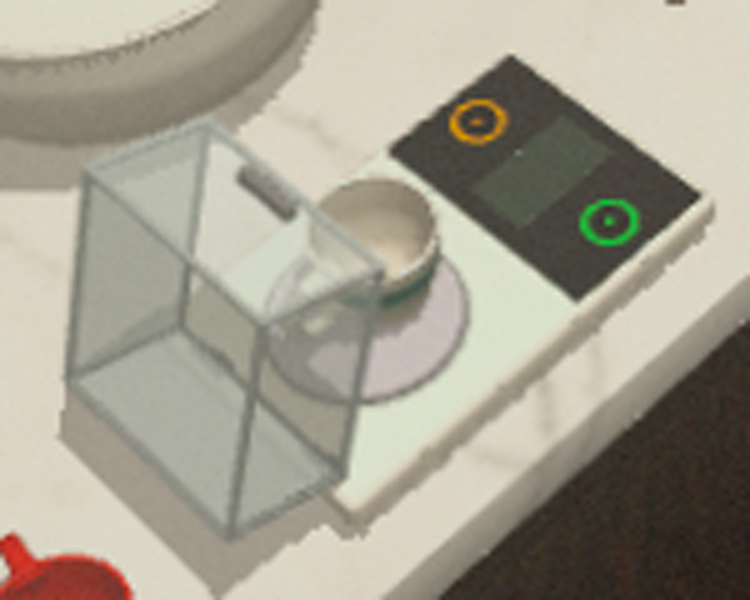

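View pics/top_crop.png

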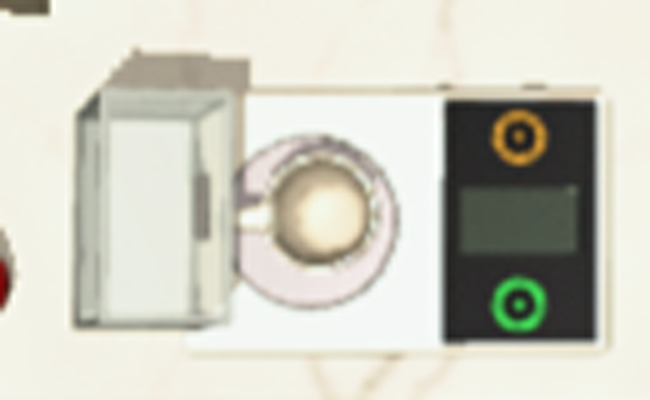

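The white cup, green ring (front) and amber ring (back) are all confirmed. In the scene view, the hood's outer top edge runs from crop (85,170) to (263,325). I'll compute the hood angle from where that edge meets the hood's mid-plane, then check the model frame.

```bash
cat >> h.py <<'E'
tare=np.array([.4607,.1544,.032]); yaw=0.009
ex=np.array([np.cos(yaw),np.sin(yaw),0]); ey=np.array([-np.sin(yaw),np.cos(yaw),0]); ez=np.array([0,0,1.])
hinge=tare+.046*ex+.177*ey; hinge[2]=.0305
def hood(th,x,a,b): # a: across from hinge to right, b: up (shut)
    return hinge+ex*x+ey*(-a*np.cos(th)+b*np.sin(th))+ez*(a*np.sin(th)+b*np.cos(th))
E
python3 - <<'E'
from h import *
print("hinge",hinge)
c=cam("scene");t=cam("top")
off=np.array([170,250]);A,B,C,D,E_,G,H=[np.array(p)/5+off for p in((85,170),(208,125),(380,270),(263,325),(70,380),(345,475),(232,535))]
for nm,p,x in(("A",A,.059),("D",D,-.059),("mid",(A+D)/2,0),("B",B,.059),("C",C,-.059)):
    r=ray(c,p); n=ex; P=c["C"]+r*((hinge+ex*x-c["C"])@n)/(r@n); v=P-hinge
    print(nm,P,np.hypot(v@ey,v[2]),"angle",np.arctan2(v[2],-(v@ey)))
best=[]
for th in np.arange(1.05,1.45,.02):
    pr=proj(c,[hood(th,.059,.124,.066),hood(th,-.059,.124,.066),hood(th,.059,.124,0),hood(th,-.059,.124,0)])
    best.append((np.abs(pr-np.array([A,D,B,C])).mean(),th))
b=sorted(best)[0];print(b)
th=b[1]
for cc,n,box in((c,"scene",(170,250,320,370)),(t,"top",(155,205,285,285))):
    im=cc["pixels"][box[1]:box[3],box[0]:box[2],::-1]; im=cv2.resize(im,None,fx=5,fy=5)
    P=[hood(th,s*.059,a,bb) for s in(1,-1) for a,bb in((0,0),(.124,0),(.124,.066),(0,.066))]
    P+=[hinge-.108*ey+ez*(-.0005)+ex*i*.0725+ey*j*.1175 for i in(1,-1) for j in(1,-1)]
    for q in (proj(cc,P)-np.array(box[:2]))*5: cv2.circle(im,tuple(int(v) for v in q),5,(0,0,255),1)
    cv2.imwrite(f"pics/{n}_chk.png",im)
# neighbours
hsv=cv2.cvtColor(t["pixels"],cv2.COLOR_RGB2HSV); m=cv2.inRange(hsv,(0,180,80),(6,255,255))|cv2.inRange(hsv,(174,180,80),(180,255,255)); m[:, :125]=0;m[:,175:]=0
ys,xs=np.nonzero(m[200:290]);print("red",xs.min(),xs.max(),ys.min()+200,ys.max()+200,[plane(t,p,.05) for p in((xs.min(),245),(xs.max(),265))])
print("mill",plane(t,(428,241),.17))
E
```

```text
hinge [0.50510516 0.33180683 0.0305    ]
A [0.56394118 0.35029141 0.16378276] 0.13448662560053568 angle 1.7046987446613748
D [0.44594321 0.3495356  0.16865092] 0.139352514090079 angle 1.7022125127473648
mid [0.50495107 0.34892712 0.16348281] 0.13408041035962143 angle 1.698837831456888
B [0.56447826 0.2906175  0.13964128] 0.11684411133123003 angle 1.2056626545342646
C [0.44645557 0.29260734 0.14664243] 0.12241093749243985 angle 1.249387417964111
(np.float64(1.1251055404603), np.float64(1.2100000000000002))
red 133 155 242 271 [array([0.51371682, 0.49044038, 0.05      ]), array([0.4597776 , 0.43024327, 0.05      ])]
mill [ 0.51720689 -0.28317511  0.17      ]
```

View pics/scene_chk.png

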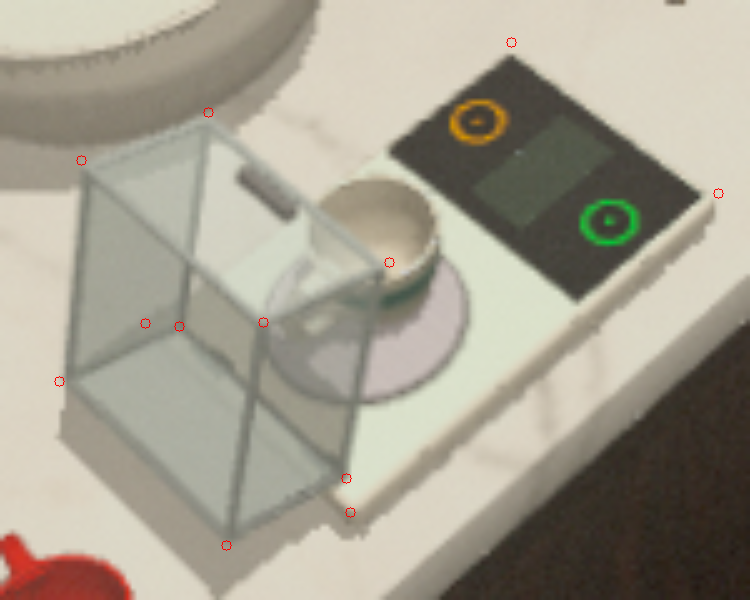

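View pics/top_chk.png

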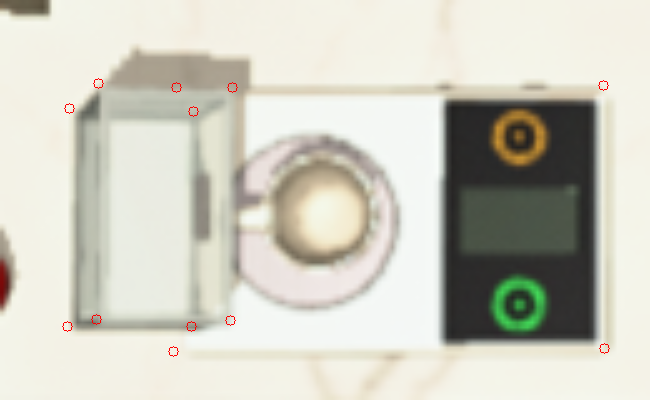

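Model agrees to about 2–3 mm and the hood angle is ≈1.21 rad. My plan is to close the fingers, make the jaws parallel to y, go round in front of the shelves, then push the hood's left face near the edge at its robot-side end.

```bash
cat >> h.py <<'E'
from scipy.spatial.transform import Rotation as Ro
def to(P):
    s=readout.sense(); R=Ro.from_quat(s["tcp_rot"]); d=R.inv().apply(np.array(P)-s["tool_pos"])
    G=Ro.from_matrix(np.array([[1,0,0],[0,-1,0],[0,0,-1.]])) # tool x=+X, y=-Y
    print("shift",d.round(4),"turn",(R.inv()*G).as_rotvec().round(4),"len",np.linalg.norm(d).round(3),"pos",s["tool_pos"].round(4),"clk",s["clock"],"F",s["wrist_force"].round(1))
E
python3 -c "
from h import *
to((.36,-.30,.33))"
```

```text
shift [ 0.2546 -0.2564 -0.0739] turn [-0.0007  0.      0.3018] len 0.369 pos [ 0.1932 -0.6204  0.2559] clk 0.3 F [ 0.6 -0.2 -0.3]
```

>>> {"api": "move_arm", "payload": {
  "steps": [
    [0,[0.255,-0.256,-0.074],[0,0,0.3]],
    [0,[0.255,-0.256,-0.074],[0,0,0.3]],
    [0,[0.255,-0.256,-0.074],[0,0,0.3]],
    [0,[0.255,-0.256,-0.074],[0,0,0.3]],
    [0,[0.255,-0.256,-0.074],[0,0,0.3]],
    [0,[0.255,-0.256,-0.074],[0,0,0.3]],
    [0,[0.255,-0.256,-0.074],[0,0,0.3]],
    [0,[0.255,-0.256,-0.074],[0,0,0.3]],
    [0,[0.255,-0.256,-0.074],[0,0,0.3]],
    [0,[0.255,-0.256,-0.074],[0,0,0.3]],
    [0,[0.255,-0.256,-0.074],[0,0,0.3]]
  ],
  "newtons": 20
}}

```text
clock: 1.22
tool_pos: [0.3614, -0.2991, 0.331]
tcp_rot: [1.0, 0.003, 0.001, 0.001]
wrist_force: [0.4, -0.6, 0.9]
grip_width: 0.0002
```

```bash
python3 -c "
from h import *
to((.39,.05,.35));to((.40,.39,.33))"
```

```text
shift [ 0.0305 -0.3489 -0.0193] turn [ 0.0011 -0.0011  0.0054] len 0.351 pos [ 0.3614 -0.2991  0.331 ] clk 1.2167 F [ 0.4 -0.6  0.9]
shift [ 4.240e-02 -6.888e-01  3.000e-04] turn [ 0.0011 -0.0011  0.0054] len 0.69 pos [ 0.3614 -0.2991  0.331 ] clk 1.2167 F [ 0.4 -0.6  0.9]
```

>>> {"api": "move_arm", "payload": {
  "steps": [
    [0,[0.03,-0.345,-0.02],[0,0,0.005]],
    [0,[0.03,-0.345,-0.02],[0,0,0.005]],
    [0,[0.03,-0.345,-0.02],[0,0,0.005]],
    [0,[0.03,-0.345,-0.02],[0,0,0.005]],
    [0,[0.03,-0.345,-0.02],[0,0,0.005]],
    [0,[0.03,-0.345,-0.02],[0,0,0.005]],
    [0,[0.03,-0.345,-0.02],[0,0,0.005]],
    [0,[0.03,-0.345,-0.02],[0,0,0.005]],
    [0,[0.03,-0.345,-0.02],[0,0,0.005]],
    [0,[0.03,-0.345,-0.02],[0,0,0.005]],
    [0,[0.03,-0.345,-0.02],[0,0,0.005]],
    [0,[0.03,-0.345,-0.02],[0,0,0.005]]
  ]
}}

```text
clock: 2.22
tool_pos: [0.3896, 0.0449, 0.3502]
tcp_rot: [1.0, -0.001, 0.0, 0.001]
wrist_force: [0.2, 0.1, -0.1]
grip_width: -0.0001
```

```bash
python3 -c "
from h import *
to((.42,.40,.32))"
```

```text
shift [ 0.0299 -0.3552  0.0295] turn [ 0.0018 -0.0002 -0.0014] len 0.358 pos [0.3896 0.0449 0.3502] clk 2.2167 F [ 0.2  0.1 -0.1]
```

>>> {"api": "move_arm", "payload": {
  "steps": [
    [0,[0.03,-0.355,0.03],[0,0,0]],
    [0,[0.03,-0.355,0.03],[0,0,0]],
    [0,[0.03,-0.355,0.03],[0,0,0]],
    [0,[0.03,-0.355,0.03],[0,0,0]],
    [0,[0.03,-0.355,0.03],[0,0,0]],
    [0,[0.03,-0.355,0.03],[0,0,0]],
    [0,[0.03,-0.355,0.03],[0,0,0]],
    [0,[0.03,-0.355,0.03],[0,0,0]],
    [0,[0.03,-0.355,0.03],[0,0,0]],
    [0,[0.03,-0.355,0.03],[0,0,0]],
    [0,[0.03,-0.355,0.03],[0,0,0]],
    [0,[0.03,-0.355,0.03],[0,0,0]]
  ]
}}

```text
clock: 3.22
tool_pos: [0.4212, 0.3981, 0.3191]
tcp_rot: [1.0, -0.002, -0.0, 0.001]
wrist_force: [-0.8, -0.1, 0.6]
grip_width: -0.0002
```

Run:
```python
from h import *
hinge[1]-=.001
for th in np.append(np.arange(1.25,0,-.1),[0]):
    p=hood(th,-.040,.113,.066); print(round(th,2),"tcp target",(p+np.array([0,.0145,.025])).round(4))
to((.465,.395,.19))
```

```text
1.25 tcp target [0.4649 0.3719 0.1835]
1.15 tcp target [0.465  0.359  0.1856]
1.05 tcp target [0.4651 0.346  0.1864]
0.95 tcp target [0.4652 0.3329 0.1858]
0.85 tcp target [0.4653 0.32   0.184 ]
0.75 tcp target [0.4654 0.3073 0.1808]
0.65 tcp target [0.4656 0.2949 0.1764]
0.55 tcp target [0.4657 0.2831 0.1708]
0.45 tcp target [0.4658 0.2719 0.1641]
0.35 tcp target [0.4659 0.2614 0.1562]
0.25 tcp target [0.4659 0.2518 0.1474]
0.15 tcp target [0.466  0.2431 0.1376]
0.05 tcp target [0.4661 0.2354 0.1271]
0.0 tcp target [0.4661 0.232  0.1215]
shift [0.0438 0.0025 0.1291] turn [ 0.0029  0.0003 -0.0039] len 0.136 pos [0.4212 0.3981 0.3191] clk 3.2167 F [-0.8 -0.1  0.6]
```

>>> {"api": "move_arm", "payload": {
  "steps": [
    [0,[0.044,0,0.134],[0,0,0]],
    [0,[0.044,0,0.134],[0,0,0]],
    [0,[0.044,0,0.134],[0,0,0]],
    [0,[0.044,0,0.134],[0,0,0]],
    [0,[0.044,0,0.134],[0,0,0]]
  ]
}}

```text
clock: 3.63
tool_pos: [0.4643, 0.3933, 0.1793]
tcp_rot: [1.0, -0.004, -0.004, 0.005]
wrist_force: [-0.1, 0.1, -0.4]
grip_width: -0.0001
```

Run:
```python
from h import *
to((.465,.359,.1856))
c=cam("scene");im=c["pixels"][240:390,120:320,::-1];cv2.imwrite("pics/s1.png",cv2.resize(im,None,fx=4,fy=4))
```

```text
shift [ 0.0009  0.0343 -0.006 ] turn [ 0.009   0.0081 -0.0079] len 0.035 pos [0.4643 0.3933 0.1793] clk 3.6333 F [-0.1  0.1 -0.4]
```

View pics/s1.png

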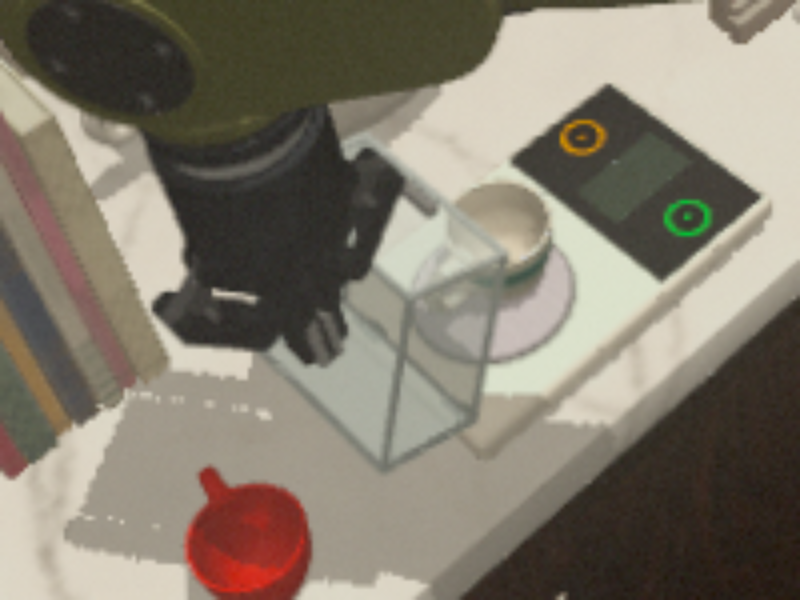

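The fingertips are just left of the hood face, but the knuckles of the closed gripper stick out along y and would reach the hood edge before the tips. I'll back up and turn the jaws to lie along x.

>>> {"api": "move_arm", "payload": {
  "steps": [
    [0,[0,-0.01,-0.04],[0,0,0]],
    [0,[0,-0.01,-0.08],[0,0,0]],
    [0,[0,-0.01,-0.1],[0,0,0]],
    [0,[0,-0.01,-0.1],[0,0,0]]
  ]
}}

```text
clock: 4.02
tool_pos: [0.4685, 0.4066, 0.2946]
tcp_rot: [1.0, -0.004, 0.005, -0.002]
wrist_force: [0.6, 0.3, 1.1]
grip_width: -0.0002
```

Run:
```python
from h import *
print(readout.sense()["q"].round(3)); to((.465,.39,.28))
```

```text
[ 6.290e-01  3.300e-02  1.682e+00 -2.000e-03  1.416e+00  2.209e+00]
shift [-0.0035  0.0167  0.0145] turn [-0.0044 -0.0098 -0.0082] len 0.022 pos [0.4685 0.4066 0.2946] clk 4.0167 F [0.6 0.3 1.1]
```

>>> {"api": "move_arm", "payload": {
  "steps": [
    [0,[-0.003,0.01,0.01],[0,0,-1.57]],
    [0,[-0.003,0.01,0.01],[0,0,-1.57]],
    [0,[-0.003,0.01,0.01],[0,0,-1.57]],
    [0,[-0.003,0.01,0.01],[0,0,-1.57]],
    [0,[-0.003,0.01,0.01],[0,0,-1.57]],
    [0,[-0.003,0.01,0.01],[0,0,-1.57]],
    [0,[-0.003,0.01,0.01],[0,0,-1.57]],
    [0,[-0.003,0.01,0.01],[0,0,-1.57]],
    [0,[-0.003,0.01,0.01],[0,0,-1.57]],
    [0,[-0.003,0.01,0.01],[0,0,-1.57]],
    [0,[-0.003,0.01,0.01],[0,0,-1.57]],
    [0,[-0.003,0.01,0.01],[0,0,-1.57]]
  ]
}}

```text
clock: 5.02
tool_pos: [0.4659, 0.3962, 0.2872]
tcp_rot: [0.732, 0.681, 0.007, 0.002]
wrist_force: [-0.3, 0.7, -0.4]
grip_width: -0.0005
```

```bash
sed -i 's/\[\[1,0,0\],\[0,-1,0\],\[0,0,-1.\]\]/[[0,1,0],[1,0,0],[0,0,-1.]]/' h.py
python3 - <<'E'
from h import *
to((.465,.385,.185))
E
```

```text
shift [-0.012  -0.0013  0.1021] turn [ 0.0126 -0.0062 -0.0728] len 0.103 pos [0.4659 0.3962 0.2872] clk 5.0167 F [-0.3  0.7 -0.4]
```

>>> {"api": "move_arm", "payload": {
  "steps": [
    [0,[-0.012,-0.001,0.03],[0.012,-0.006,-0.073]],
    [0,[-0.012,-0.001,0.06],[0.012,-0.006,-0.073]],
    [0,[-0.012,-0.001,0.09],[0.012,-0.006,-0.073]],
    [0,[-0.012,-0.001,0.102],[0.012,-0.006,-0.073]],
    [0,[-0.012,-0.001,0.102],[0.012,-0.006,-0.073]],
    [0,[-0.012,-0.001,0.102],[0.012,-0.006,-0.073]]
  ]
}}

```text
clock: 5.52
tool_pos: [0.4657, 0.3849, 0.1866]
tcp_rot: [0.707, 0.707, 0.001, 0.0]
wrist_force: [0.4, 0.0, 0.5]
grip_width: -0.0001
```

Run:
```python
from h import *
to((.465,.359,.1856))
c=cam("scene");im=c["pixels"][240:390,120:320,::-1];cv2.imwrite("pics/s2.png",cv2.resize(im,None,fx=4,fy=4))
```

```text
shift [-0.0259 -0.0007  0.0009] turn [ 0.0017 -0.001  -0.0002] len 0.026 pos [0.4657 0.3849 0.1866] clk 5.5167 F [0.4 0.  0.5]
```

View pics/s2.png

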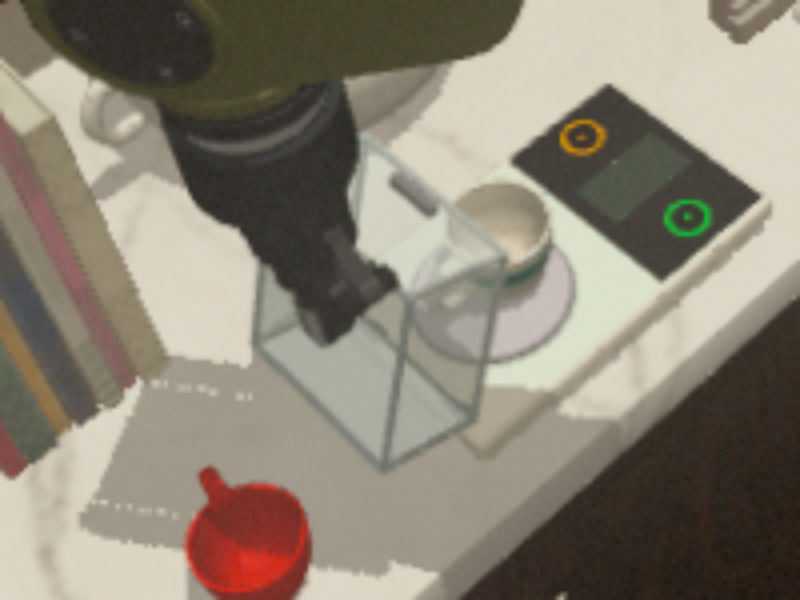

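Jaws lie along x now, with the tips clear of the face. Now the slow push along the arc.

>>> {"api": "move_arm", "payload": {
  "steps": [
    [0,[-0.01,-0.001,0.001],[0,0,0]],
    [0,[-0.02,-0.001,0.001],[0,0,0]],
    [0,[-0.028,-0.001,0.001],[0,0,0]],
    [0,[-0.036,-0.001,0.001],[0,0,0]],
    [0,[-0.044,-0.001,0.001],[0,0,0]],
    [0,[-0.052,-0.001,0.001],[0,0,0]],
    [0,[-0.056,-0.001,0.001],[0,0,0]],
    [0,[-0.056,-0.001,0.001],[0,0,0]]
  ]
}}

```text
clock: 6.23
tool_pos: [0.4653, 0.3283, 0.1865]
tcp_rot: [0.708, 0.707, 0.002, 0.001]
wrist_force: [-0.5, 0.5, 0.3]
grip_width: -0.0001
```

Run:
```python
from h import *
to((.465,.2915,.1764))
c=cam("scene");im=c["pixels"][240:390,120:320,::-1];cv2.imwrite("pics/s3.png",cv2.resize(im,None,fx=4,fy=4))
```

```text
shift [-0.0368 -0.0003  0.01  ] turn [ 0.0032 -0.0017 -0.0012] len 0.038 pos [0.4653 0.3283 0.1865] clk 6.2333 F [-0.5  0.5  0.3]
```

View pics/s3.png

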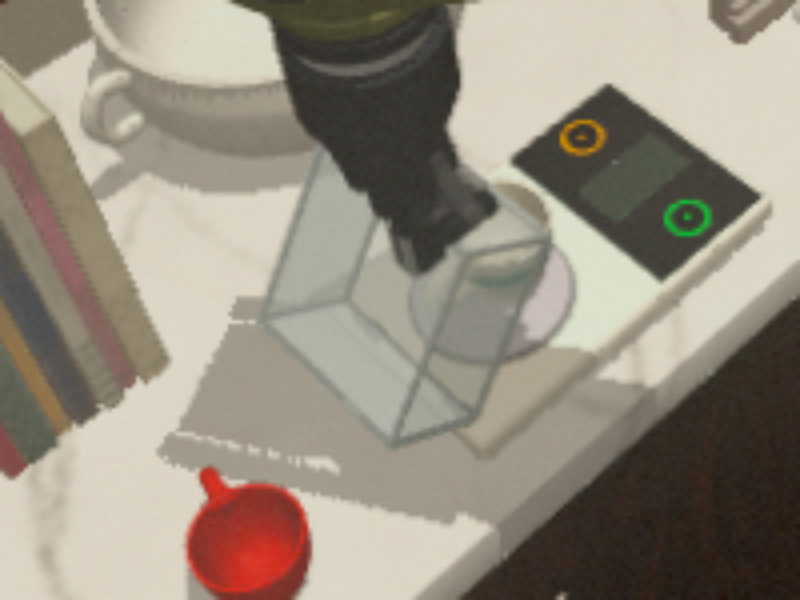

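The hood follows. Continue along the arc to about 0.35 rad.

>>> {"api": "move_arm", "payload": {
  "steps": [
    [0,[-0.006,0,0.001],[0,0,0]],
    [0,[-0.012,0,0.002],[0,0,0]],
    [0,[-0.018,0,0.004],[0,0,0]],
    [0,[-0.025,0,0.006],[0,0,0]],
    [0,[-0.031,0,0.008],[0,0,0]],
    [0,[-0.037,0,0.01],[0,0,0]],
    [0,[-0.043,0,0.013],[0,0,0]],
    [0,[-0.049,0,0.016],[0,0,0]],
    [0,[-0.055,0,0.019],[0,0,0]],
    [0,[-0.06,0,0.022],[0,0,0]],
    [0,[-0.065,0,0.026],[0,0,0]],
    [0,[-0.07,0,0.03],[0,0,0]]
  ]
}}

```text
clock: 7.28
tool_pos: [0.465, 0.258, 0.1556]
tcp_rot: [0.707, 0.707, 0.001, 0.0]
wrist_force: [0.9, -0.3, 1.4]
grip_width: 0.0
```

Run:
```python
from h import *
to((.465,.2483,.1474));to((.465,.2396,.1376));to((.465,.2285,.1215))
c=cam("scene");im=c["pixels"][240:390,120:320,::-1];cv2.imwrite("pics/s4.png",cv2.resize(im,None,fx=4,fy=4))
```

```text
shift [-0.0097  0.      0.0082] turn [ 0.0021 -0.0011 -0.0009] len 0.013 pos [0.465  0.258  0.1556] clk 7.2833 F [ 0.9 -0.3  1.4]
shift [-0.0184  0.      0.018 ] turn [ 0.0021 -0.0011 -0.0009] len 0.026 pos [0.465  0.258  0.1556] clk 7.2833 F [ 0.9 -0.3  1.4]
shift [-0.0295 -0.      0.0341] turn [ 0.0021 -0.0011 -0.0009] len 0.045 pos [0.465  0.258  0.1556] clk 7.2833 F [ 0.9 -0.3  1.4]
```

View pics/s4.png

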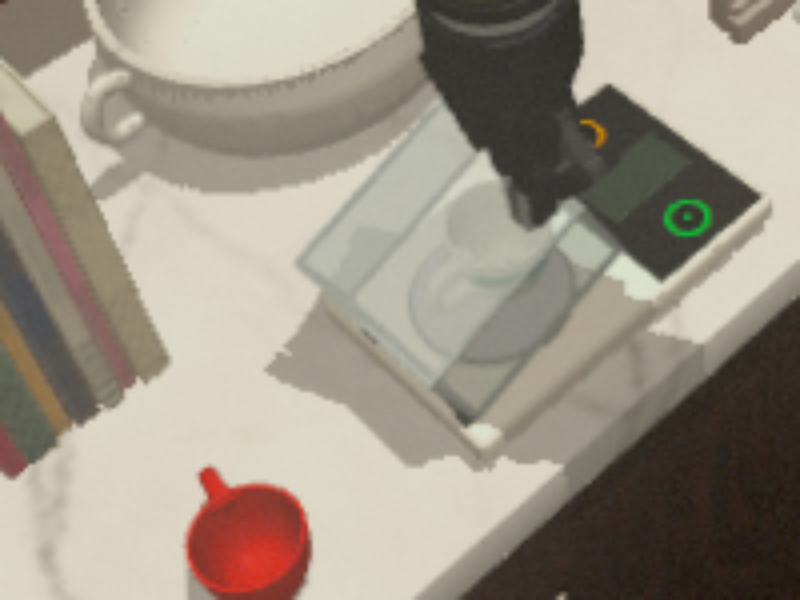

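>>> {"api": "move_arm", "payload": {
  "steps": [
    [0,[-0.005,0,0.004],[0,0,0]],
    [0,[-0.01,0,0.008],[0,0,0]],
    [0,[-0.014,0,0.013],[0,0,0]],
    [0,[-0.018,0,0.018],[0,0,0]],
    [0,[-0.021,0,0.022],[0,0,0]],
    [0,[-0.024,0,0.026],[0,0,0]],
    [0,[-0.026,0,0.029],[0,0,0]],
    [0,[-0.027,0,0.031],[0,0,0]],
    [0,[-0.027,0,0.031],[0,0,0]]
  ]
}}

```text
clock: 8.08
tool_pos: [0.4641, 0.23, 0.1228]
tcp_rot: [0.708, 0.707, -0.0, -0.0]
wrist_force: [-0.5, -0.5, -0.1]
grip_width: -0.0005
```

Run:
```python
from h import *
to((.465,.231,.1215))
c=cam("scene");im=c["pixels"][240:390,120:320,::-1];cv2.imwrite("pics/s5.png",cv2.resize(im,None,fx=4,fy=4))
```

```text
shift [0.001  0.0009 0.0013] turn [-0.0004  0.0001 -0.0016] len 0.002 pos [0.4641 0.23   0.1228] clk 8.0833 F [-0.5 -0.5 -0.1]
```

View pics/s5.png

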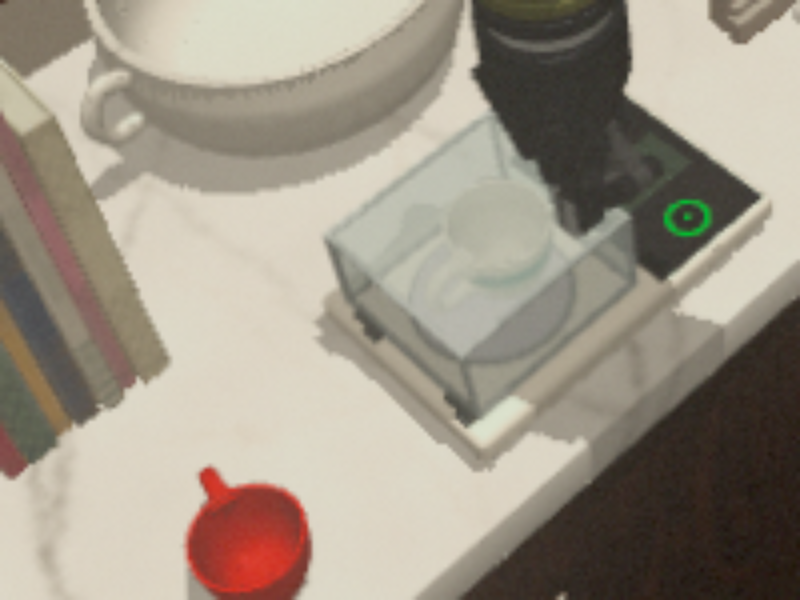

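Almost shut. I'll press on in 1 mm steps until the stop shows as force.

>>> {"api": "move_arm", "payload": {
  "steps": [
    [0,[0,0,0.001],[0,0,0]],
    [0,[0,0,0.002],[0,0,0]],
    [0,[0,0,0.002],[0,0,0]]
  ]
}}

```text
clock: 8.38
tool_pos: [0.4645, 0.2304, 0.1215]
tcp_rot: [0.708, 0.707, 0.0, 0.0]
wrist_force: [0.1, -1.0, 2.4]
grip_width: -0.0
```

>>> {"api": "move_arm", "payload": {
  "steps": [
    [0,[0,0,0.001],[0,0,0]],
    [0,[0,0,0.001],[0,0,0]]
  ]
}}

```text
clock: 8.55
tool_pos: [0.4645, 0.2305, 0.1214]
tcp_rot: [0.707, 0.707, 0.0, 0.0]
wrist_force: [-3.0, -1.7, 6.2]
grip_width: -0.0003
```

>>> {"api": "move_arm", "payload": {
  "steps": [
    [0,[0,0,0.001],[0,0,0]],
    [0,[0,0,0.001],[0,0,0]],
    [0,[0,0,0.001],[0,0,0]],
    [0,[0,0,0.001],[0,0,0]]
  ]
}}

```text
clock: 8.88
tool_pos: [0.4645, 0.2305, 0.1215]
tcp_rot: [0.707, 0.707, -0.0, 0.0]
wrist_force: [-2.7, -2.1, 6.5]
grip_width: 0.0003
```

>>> {"api": "move_arm", "payload": {
  "steps": [
    [0,[0,0,-0.01],[0,0,0]],
    [0,[0,0,-0.035],[0,0,0]],
    [0,[0,0,-0.07],[0,0,0]],
    [0,[0,0,-0.07],[0,0,0]],
    [0,[0,0,-0.07],[0,0,0]]
  ]
}}

```text
clock: 9.3
tool_pos: [0.4662, 0.2313, 0.1949]
tcp_rot: [0.707, 0.707, 0.003, 0.001]
wrist_force: [-0.1, 0.0, -0.7]
grip_width: 0.0001
```

Run:
```python
from h import *
to((tare[0],tare[1],.19));to((tare[0],tare[1],.087))
for n,box in(("scene",(170,250,320,370)),("top",(155,205,285,285))):
    c=cam(n); im=c["pixels"][box[1]:box[3],box[0]:box[2],::-1]; im=cv2.resize(im,None,fx=5,fy=5)
    for th,col in((0,(0,0,255)),(.05,(255,0,0))):
        P=[hood(th,s*.059,a,bb) for s in(1,-1) for a,bb in((.124,0),(.124,.066),(0,.066))]
        for q in (proj(c,P)-np.array(box[:2]))*5: cv2.circle(im,tuple(int(v) for v in q),4,col,1)
    cv2.imwrite(f"pics/{n}_shut.png",im)
```

```text
shift [-0.0769 -0.0055  0.0047] turn [ 0.006  -0.0021 -0.0006] len 0.077 pos [0.4662 0.2313 0.1949] clk 9.3 F [-0.1  0.  -0.7]
shift [-0.0771 -0.0061  0.1077] turn [ 0.006  -0.0021 -0.0006] len 0.133 pos [0.4662 0.2313 0.1949] clk 9.3 F [-0.1  0.  -0.7]
```

View pics/scene_shut.png

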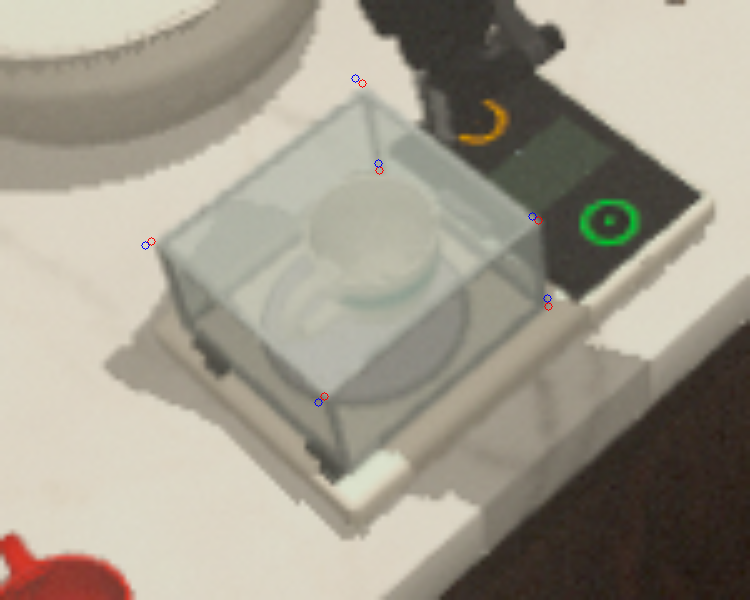

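View pics/top_shut.png

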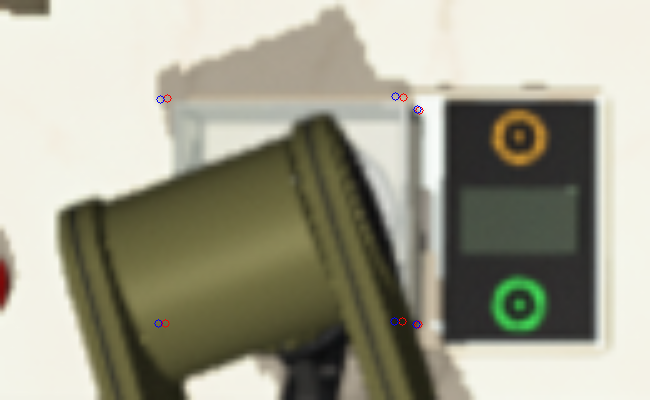

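The hood's corners coincide with the shut model (red) in both views, allowing for a constant ~2 mm calibration offset. Pressing harder only raised the force, so it is on its stop. Next I'll go above the tare sensor and lower the hand.

>>> {"api": "move_arm", "payload": {
  "steps": [
    [0,[-0.03,-0.006,0],[0.006,-0.002,0]],
    [0,[-0.06,-0.006,0],[0.006,-0.002,0]],
    [0,[-0.077,-0.006,0],[0.006,-0.002,0]],
    [0,[-0.077,-0.006,0],[0.006,-0.002,0]],
    [0,[-0.077,-0.006,0.03],[0.006,-0.002,0]],
    [0,[-0.077,-0.006,0.06],[0.006,-0.002,0]],
    [0,[-0.077,-0.006,0.08],[0.006,-0.002,0]],
    [0,[-0.077,-0.006,0.095],[0.006,-0.002,0]],
    [0,[-0.077,-0.006,0.105],[0.006,-0.002,0]],
    [0,[-0.077,-0.006,0.107],[0.006,-0.002,0]],
    [0,[-0.077,-0.006,0.107],[0.006,-0.002,0]]
  ]
}}

```text
clock: 10.32
tool_pos: [0.4575, 0.1537, 0.0833]
tcp_rot: [0.707, 0.707, -0.004, -0.002]
wrist_force: [-0.2, -0.4, 0.3]
grip_width: 0.0001
```

Run:
```python
from h import *
to((tare[0],tare[1],.087))
for n,box in(("scene",(170,230,330,350)),):
    c=cam(n); im=c["pixels"][box[1]:box[3],box[0]:box[2],::-1]; cv2.imwrite("pics/s6.png",cv2.resize(im,None,fx=5,fy=5))
```

```text
shift [ 0.0007  0.0032 -0.0037] turn [-0.0085  0.0027 -0.0003] len 0.005 pos [0.4575 0.1537 0.0833] clk 10.3167 F [-0.2 -0.4  0.3]
```

View pics/s6.png

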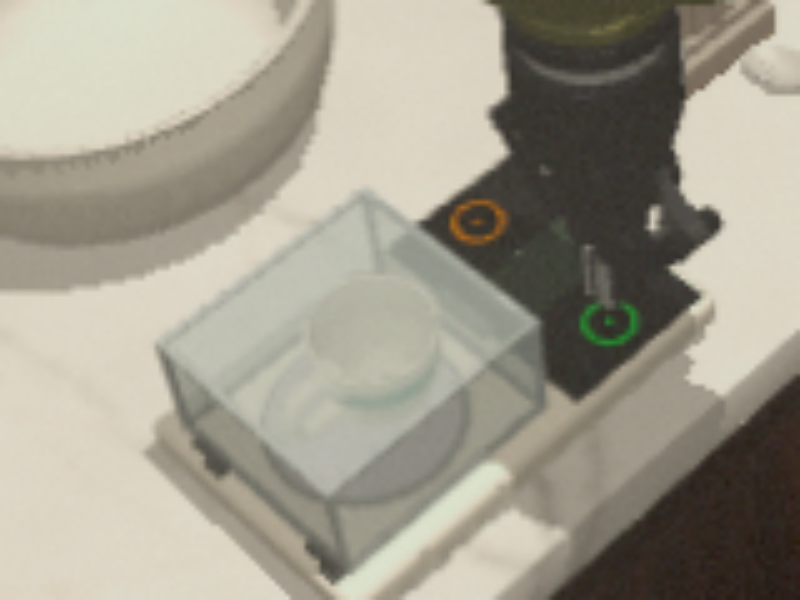

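The fingertips hover just above the green ring, at crop (610,322). I'll make a small correction and hold for more than 2 s.

>>> {"api": "move_arm", "payload": {
  "steps": [
    [0,[0,0.003,-0.004],[-0.008,0,0]],
    [0,[0,0.003,-0.004],[-0.008,0,0]],
    [0,[0,0.003,-0.004],[-0.008,0,0]],
    [0,[0,0.003,-0.004],[-0.008,0,0]],
    [0,[0,0.003,-0.004],[-0.008,0,0]],
    [0,[0,0.003,-0.004],[-0.008,0,0]],
    [0,[0,0.003,-0.004],[-0.008,0,0]],
    [0,[0,0.003,-0.004],[-0.008,0,0]],
    [0,[0,0.003,-0.004],[-0.008,0,0]],
    [0,[0,0.003,-0.004],[-0.008,0,0]],
    [0,[0,0.003,-0.004],[-0.008,0,0]],
    [0,[0,0.003,-0.004],[-0.008,0,0]]
  ]
}}

```text
clock: 11.37
tool_pos: [0.4614, 0.1538, 0.0884]
tcp_rot: [0.707, 0.707, -0.0, 0.001]
wrist_force: [0.6, 0.1, -0.6]
grip_width: 0.0001
```

>>> {"api": "move_arm", "payload": {
  "steps": [
    [0,[0,0,0],[0,0,0]],
    [0,[0,0,0],[0,0,0]],
    [0,[0,0,0],[0,0,0]],
    [0,[0,0,0],[0,0,0]],
    [0,[0,0,0],[0,0,0]],
    [0,[0,0,0],[0,0,0]],
    [0,[0,0,0],[0,0,0]],
    [0,[0,0,0],[0,0,0]],
    [0,[0,0,0],[0,0,0]],
    [0,[0,0,0],[0,0,0]],
    [0,[0,0,0],[0,0,0]],
    [0,[0,0,0],[0,0,0]]
  ]
}}

```text
clock: 12.37
tool_pos: [0.4614, 0.1538, 0.0884]
tcp_rot: [0.707, 0.707, -0.0, 0.001]
wrist_force: [-0.7, -0.1, 0.1]
grip_width: 0.0001
```

>>> {"api": "move_arm", "payload": {
  "steps": [
    [0,[0,0,0],[0,0,0]],
    [0,[0,0,0],[0,0,0]],
    [0,[0,0,0],[0,0,0]],
    [0,[0,0,0],[0,0,0]],
    [0,[0,0,0],[0,0,0]],
    [0,[0,0,0],[0,0,0]]
  ]
}}

```text
clock: 12.87
tool_pos: [0.4614, 0.1538, 0.0884]
tcp_rot: [0.707, 0.707, -0.0, 0.001]
wrist_force: [-0.2, 0.3, 0.8]
grip_width: 0.0002
```

>>> {"api": "move_arm", "payload": {
  "steps": [
    [0,[0,0,-0.03],[0,0,0]],
    [0,[0,0,-0.07],[0,0,0]],
    [0,[0,0,-0.11],[0,0,0]],
    [0,[0,0,-0.15],[0,0,0]],
    [0,[0,-0.03,-0.19],[0,0,0]],
    [0,[0,-0.06,-0.22],[0,0,0]],
    [0,[0,-0.08,-0.25],[0,0,0]],
    [0,[0,-0.08,-0.26],[0,0,0]],
    [0,[0,-0.08,-0.26],[0,0,0]],
    [0,[0,-0.08,-0.26],[0,0,0]],
    [0,[0,-0.08,-0.26],[0,0,0]],
    [0,[0,-0.08,-0.26],[0,0,0]]
  ]
}}

```text
clock: 13.87
tool_pos: [0.3808, 0.1542, 0.3454]
tcp_rot: [0.707, 0.707, -0.002, 0.0]
wrist_force: [-0.8, -0.4, 0.8]
grip_width: -0.0003
```

Run:
```python
from h import *
s=readout.sense();print(s["clock"],s["tool_pos"],np.abs(s["qvel"]).max(),s["wrist_force"],np.linalg.norm(s["tool_pos"]-tare))
c=cam("scene"); cv2.imwrite("pics/end.png",c["pixels"][:,:,::-1])
```

```text
13.8667 [0.38084534 0.1541871  0.34540351] 0.004952325291602598 [-0.82829261 -0.41444247  0.81179767] 0.3234170240676183
```

View pics/end.png

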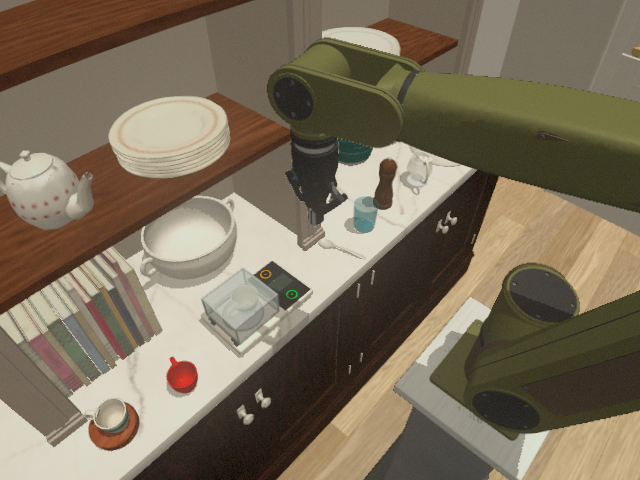

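The hood is shut at (240,305) with the cup at (245,297) inside it. The mill, tumbler, creamer and spoon look unmoved, and the hand is 32 cm from the sensor. Handing in.

```bash
python3 -c "
from rig import job
print(job.close_job())"
```

```text
the job is handed in; nothing more can be done
None
```

The hood is shut, the tare sensor was held for over two seconds, and the job is handed in at about 13.9 s of the 51 s allowed. No verdict is reported.

- **Hood:** I pushed it shut along its arc with the closed fingertips. It stopped against its seat at about 7 N, and its corners matched the shut position in the scene view and, where the arm left them visible, in the top view. A constant offset of about 2 mm remained, which is within the camera calibration.
- **Tare:** The fingertips stayed about 31 mm above the green sensor and within about 1 mm sideways for more than 2 s. The wrist force there was only sensor noise.
- **End state:** The hand finished 32 cm from the sensor. In the last picture the hood is still shut, and the cup, pepper mill, tumbler, creamer and spoon look where they were. I judged their positions by eye and did not measure them again.
- **Mended on the way:** In my first approach the gripper's knuckles stuck out towards the hood. I backed off before touching anything and turned the jaws 90°.

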